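# Seal the leak-test chamber and start the test

## Task

An instrument lies in the leak-test chamber, whose sloping door stands open. Swing the door shut onto its rubber seal, turn its T-handle clockwise through its quarter turn to the stop so that the door is drawn tight, and only then press the start button fully in and let it go. Leave the jar, the side cutter and the solder reel where they are.

Things in the scene. Friction and masses are not known exactly. Their poses are not given: they have to be found in the camera images.
- chamber: grey sloped-front leak-test chamber, about 205 deep x 220 wide x 175 mm high, fixed to the desk; origin under its centre, -x its front. Its door, when shut, slopes 25 degrees down towards the front; hinge line at the upper, rear edge, 170 mm above the desk; T-handle near the lower, front edge. With the door shut the handle's axis leans 25 degrees from vertical, towards the front
- door (a joint): hinge of the aluminium door (207 mm along the slope, 216 wide, 10 thick), rad: about 1 open (start), 0.024 where it first meets the free rubber seal, 0 with the seal flat. The stiff hinge (0.5 N m) keeps it where it is left. The seal pushes back by 0.12 N m per mrad below 0.024, so only the latch holds the door tight (then at about 0.006)
- door_hinge (a point): middle of the door's hinge line. Axes turn with the door: -x from the hinge down the door to its free edge, y along the hinge, z out of the outer face; opening turns the door by positive angle about this y. The door's outer face lies at z = 10 mm
- door_push (a point): a point on the bare outer face of the door, on its centre line, 100 mm from the hinge line and 63 mm from the handle's axis; axes as door_hinge. The door may be pressed shut here; some 5 to 10 N are enough
- handle (a joint): turn of the T-handle, rad: about 0 with its bar along the door's free edge (unlatched, start); grows clockwise seen facing the door, to the stop at 1.55 with the bar up the slope. From about 0.5 to 1.25 a pawl behind the front rim draws the door in, then rests on a flat and stays. It catches only with the door on its seal (below 0.032), and must be near 0 to let the door shut. Takes up to 0.4 N m
- handle_grip (a point): centre of the T-handle's black bar (66 mm long, 14 wide, 18 high; centre 31 mm out from the door's outer face), on the handle's axis, 163 mm from the hinge line. Axes turn with the handle: y along the bar, z out of the door along the handle's axis; the handle turns by its joint value about -z. Drawing in moves it about 4 mm along -z
- start_button (a joint): travel of the white, round, sprung start button (32 mm across) on a grey box (70 x 90 x 43 mm, fixed to the desk): 0 released, 0.006 m fully in; presses vertically down, 5 N at full travel, springs back
- start_button_top (a point): centre of the button's top face, about 65 mm above the desk
- parts_jar: white screw-top jar with dark lid, 54 mm across and 49 mm high; origin at the centre of its underside. A bystander: leave alone
- cutter_teal: side cutter with teal handles lying flat, 140 x 43 x 17 mm; origin under its centre. A bystander: leave alone
- solder_reel: green and grey reel of solder standing on its flange, 52 mm across and 42 mm high; origin at the centre of its underside. A bystander: leave alone

How it is judged:
By the outcome, as a careful person would: the job done as asked, in the order asked, and still so for the second after the job is handed in, with the robot touching nothing.
It also fails if it takes over 64 s, if anything falls off the work surface, if the arm or the gripper's body presses on something with over 40 N, if the wrist force passes 120 N, or if a joint passes its speed limit or range.

## Robot

A 6-joint arm with a two-finger parallel gripper is mounted at the origin on a cart in front of the work surface, level with it; the furniture and walls round the work are solid. World frame = base frame: x ahead of the robot, y to its left, z up, the work surface at z = 0. Lengths are in m, angles in rad, forces in N, time in s.
With the tool pointing down it reaches from about 0.375 to 0.975 m from the base axis. Payload 3.8 kg.
Tool frame: the origin (TCP) lies at the very end of the fingers, on their centre line; the grasp point (between the pads) lies bot.hold_point_z behind it (bot.hold_point_z is the distance from the TCP to the grasp point, in m); z points along the fingers, y is the line along which they close (so a half turn about z gives the same grasp; the last joint's range is limited). The gripper opens to 85 mm and grips with 20 to 120 N. Pads are 22 mm wide; open, the fingers measure 114 mm over their backs; the gripper's body (76 mm by 85 mm) begins 54 mm behind the grasp point. The pads swing forward as they close: fully open they stand 13 mm farther back than shut.
Start: joints at [1.249, 0.264, 1.604, -0, 1.274, -0.037], TCP at [0.19, 0.648, 0.231] pointing down, gripper open.
Joint ranges: [-2.63, 2.63], [-0.94, 2.18], [0.31, 2.57], [-1.31, 4.45], [0, 2.66], [-2.55, 2.55]. Speed limits (rad/s): [2.57, 2.57, 3.14, 3.14, 3.14, 3.14].

## Interface

Orientations are given as a rotation vector (axis times angle).
In Python, from workcell import bot, optics gives the robot as it stands (bot), with the cameras (optics).
- The arm moves only by the shell command python3 jog.py 'ROWS' [OPENING] [FORCE]. ROWS is a JSON object whose key "motion" holds a list of rows, 1 to 5 of them, each of 4 numbers: dx, dy, dz in shares of the most that a row can go, 1 being 62.5 mm, then a turn about the tool's z in shares of 4 rad (1.0 is 4 rad); each row shifts and turns the commanded pose from where the row before left it, along the tool's axes as they then stand; what a row does not reach is not made up. A row lasts 1/8 s, in which the tool goes at most 0.0625 m and 0.188 rad, less where a joint would pass 70% of its speed; a pose out of reach is approached as far as the arm can. OPENING is the opening from 0.0 (shut) to 1.0 (fully open), set as the command begins (- or left out keeps the last). The fingers move at their own pace and stop on an object; FORCE is the grip in N (left out, the last holds). Time passes only in rows, so rows that do not move let the fingers close. It prints the time, the measured TCP pose, the force, the opening and the grip force at its end. Shift and turn numbers lie between -1 and 1, and a call with a number outside is refused. Input that does not fit is refused with a message, and nothing moves.
- bot.read_state(): the state, without advancing time (a new reading comes with each control period).
- optics.read_camera(name): name is "side" or "top" or "wrist"; returns the picture (420x560x3 uint8, red, green, blue); there is no depth.
- optics.camera_info(name): a dict with "intrinsics" (3x3 intrinsics, pixels), "extrinsics" (4x4, takes a point from camera to world coordinates). Camera axes: x right, y down, z forward; pixel columns grow to the right and rows downward; lengths in m; the calibration is good to about 2 mm. A picture is of the moment at which its call begins: read the wrist's pose just before it. camera_info takes no time and is no camera call; for the wrist camera it gives the pose at the moment of the call.
- bot.finish_job(): hands the job in; it is judged then, once.
The state is a dict: "time": time; "q": joint angles; "joint_vel": joint speeds; "joint_torque": joint torques, N m; "tool_pos": TCP position; "tcp_rot": TCP orientation; "wrist_force": force on the tool from outside, world axes, zero at the start; "torque": the same for the moment, N m; "width": opening from 0.0 (shut) to 1.0 (fully open); "grip_force": force on a finger pad.
Only numpy, scipy, OpenCV 4.12 (cv2) and the standard library are available. Lean on these libraries where they do the work, as an engineer would, in place of code of your own. Each camera call takes 0.05 s, during which the arm holds its last target. There are 200 camera calls.

## Working session

There is one attempt and no reset: what is moved stays moved. The work goes in short steps, Python scripts to look and compute and a shell command to move; the robot and the scene stay as the last step left them, time stands still between calls to the robot, and variables do not carry over. Pictures are saved under pics/ and viewed, at most 10 in all, crops included, and the job is handed in when it is done.

```bash
ls; mkdir -p pics
python3 - <<'E'
from workcell import bot, optics
import cv2,numpy as np
np.set_printoptions(precision=4,suppress=True)
for n in("side","top"):
    cv2.imwrite(f"pics/{n}0.png",optics.read_camera(n)[:,:,::-1])
for n in("side","top","wrist"):
    c=optics.camera_info(n);print(n,c["intrinsics"],c["extrinsics"])
s=bot.read_state();print(s,bot.hold_point_z)
E
```

```text
jog.py
pics
workcell.py
side [[399.4318   0.     277.6417]
 [  0.     399.4318 205.6469]
 [  0.       0.       1.    ]] [[-0.986  -0.0745  0.1493  0.4395]
 [-0.1653  0.556  -0.8146  0.8045]
 [-0.0223 -0.8279 -0.5605  0.6606]
 [ 0.      0.      0.      1.    ]]
top [[454.249    0.     277.8025]
 [  0.     454.249  198.2858]
 [  0.       0.       1.    ]] [[-0.1853 -0.8812  0.435   0.0488]
 [-0.9827  0.1673 -0.0797  0.0906]
 [-0.0025 -0.4422 -0.8969  1.2225]
 [ 0.      0.      0.      1.    ]]
wrist [[310.2763   0.     274.749 ]
 [  0.     310.2763 209.0378]
 [  0.       0.       1.    ]] [[ 0.2806  0.9159  0.287   0.1162]
 [ 0.9598 -0.2672 -0.0857  0.6692]
 [-0.0018  0.2995 -0.9541  0.373 ]
 [ 0.      0.      0.      1.    ]]
{'time': 0.1, 'q': array([ 1.2491,  0.2647,  1.6053, -0.    ,  1.2737, -0.0369]), 'joint_vel': array([-0.0011, -0.0016, -0.0038, -0.0022, -0.0005,  0.0012]), 'joint_torque': array([ -0.    , -51.6705, -36.8592,  -0.0001,   0.0064,  -0.    ]), 'tool_pos': array([0.1894, 0.6472, 0.2301]), 'tcp_rot': array([-0.4457, -3.1095,  0.0032]), 'wrist_force': array([ 0.2935,  0.2541, -0.0476]), 'torque': array([-0.0039,  0.021 , -0.0457]), 'grip_force': 0.0, 'width': 1.0017488318744114} 0.0187
```

View pics/side0.png

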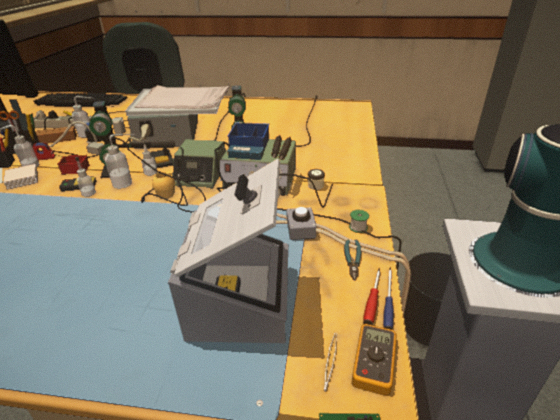

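View pics/top0.png

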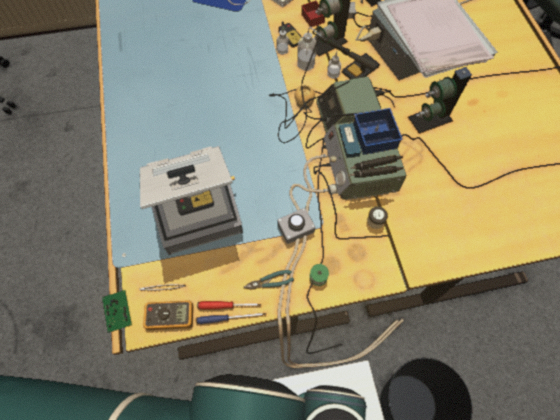

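Side: the chamber's open door has its T-handle at about (241,188), the start button is at (302,213), and the chamber front faces the robot on the right. Top: handle at (182,175), button at (296,222), cutter (270,280), reel (319,274), jar (378,215). I'll zoom in for accurate pixels.

Run:
```python
import cv2,numpy as np
a=cv2.imread("pics/side0.png")[150:350,160:320];b=cv2.imread("pics/top0.png")[140:255,130:320]
a=cv2.resize(a,None,fx=2.5,fy=2.5,interpolation=3)  # 400x500
a=cv2.resize(cv2.imread("pics/side0.png")[155:350,165:325],None,fx=2.4,fy=3,interpolation=3)
b=cv2.resize(b,None,fx=2.1,fy=5.0,interpolation=3)
h=600;o=np.zeros((h,800,3),np.uint8);o[:585,:384]=a;o[:575,395:395+b.shape[1]]=b
for k in range(0,600,50):
    cv2.line(o,(0,k),(4,k),(0,0,255),1)
cv2.imwrite("pics/zoom0.png",o)
```

```text
(no output)
```

View pics/zoom0.png

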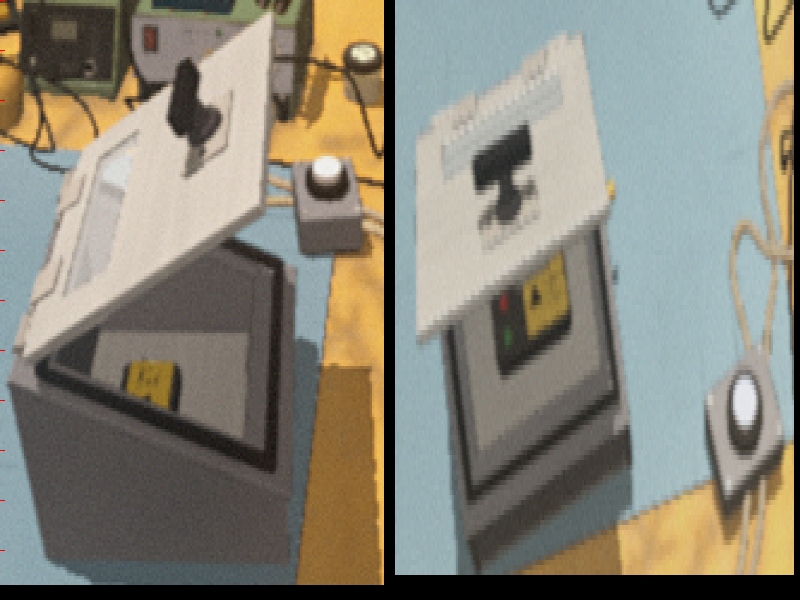

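```bash
cat > geo.py <<'E'
import numpy as np
from scipy.spatial.transform import Rotation as R
from scipy.optimize import least_squares
from workcell import bot, optics
np.set_printoptions(precision=4,suppress=True)
C={n:optics.camera_info(n) for n in("side","top")}
def proj(n,P,c=None):
    c=c or C[n];E=c["extrinsics"];q=(np.atleast_2d(P)-E[:3,3])@E[:3,:3]@c["intrinsics"].T
    return q[:,:2]/q[:,2:]
def tri(obs):  # [(cam, px)]
    return least_squares(lambda p:np.concatenate([proj(n,p,c)[0]-u for n,c,u in obs]),[.5,.2,.1]).x
E
cat > fit.py <<'E'
from geo import *
S=lambda X,Y:(165+X/2.4,155+Y/3); T=lambda X,Y:(130+(X-395)/2.1,140+Y/5)
b=tri([("side",None,S(328,164)),("top",None,T(744,402))]);print("button",b,proj("side",b)-S(328,164),proj("top",b)-T(744,402))
h=tri([("side",None,S(185,98)),("top",None,T(502,158))]);print("bar",h,proj("side",h)-S(185,98),proj("top",h)-T(502,158))
D=[("side",(-.207,.108,.005),S(267,209)),("side",(-.207,-.108,.01),S(270,12)),("side",(0,.108,.005),S(20,355)),
("top",(-.207,.108,0),T(418,340)),("top",(-.207,-.108,.005),T(609,188)),("top",(0,-.108,.01),T(582,35)),("top",(0,.108,.01),T(417,145)),
("side",(-.163,0,.041),S(185,98)),("top",(-.163,0,.041),T(502,158))]
B=[("side",(.1025,.11,0),S(50,557)),("side",(-.1025,.11,0),S(290,567)),("top",(-.1025,.11,0),T(472,575))]
def world(p):
    x,y,yaw,hx,th=p;Rc=R.from_euler('z',yaw).as_matrix();Rd=R.from_euler('y',th-np.radians(25)).as_matrix();o=np.array([x,y,0])
    return [o+Rc@(np.array([hx,0,.17])+Rd@np.array(q)) for _,q,_ in D]+[o+Rc@np.array(q) for _,q,_ in B]
def res(p): return np.concatenate([proj(d[0],w)[0]-d[2] for d,w in zip(D+B,world(p))])
r=least_squares(res,[.6,.3,0,.09,1.],loss="soft_l1");p=r.x;print("x y yaw hx door",p);print(res(p).reshape(-1,2))
E
python3 fit.py
```

```text
button [ 0.5328 -0.0496  0.0661] [[-0.0597 -0.0342]] [[-0.0006  0.073 ]]
bar [0.6107 0.219  0.291 ] [[-0.304  -0.1881]] [[0.0437 0.4728]]
x y yaw hx door [0.6338 0.2207 0.1155 0.0876 1.0231]
[[-5.23    0.455 ]
 [-0.9595 -0.766 ]
 [ 0.6392  3.4349]
 [ 0.0603  0.1791]
 [ 0.3278  3.7776]
 [ 0.5105 -0.4607]
 [ 0.0581 -1.8785]
 [ 0.9306 -2.0891]
 [ 0.3666  0.4807]
 [-3.4021  0.8527]
 [ 0.28    0.5092]
 [ 2.1742  1.3812]]
```

```bash
sed -i 's/T(609,188)/T(607,203)/; s/,loss="soft_l1"//' fit.py
cat >> fit.py <<'E'
import cv2
if __name__=="__main__":
    x,y,yaw,hx,th=p;Rc=R.from_euler('z',yaw).as_matrix();Rd=R.from_euler('y',th-np.radians(25)).as_matrix()
    dw=lambda q:np.array([x,y,0])+Rc@(np.array([hx,0,.17])+Rd@np.array(q)); cw=lambda q:np.array([x,y,0])+Rc@np.array(q)
    L=[]
    for z,c in((.01,(0,0,255)),(0,(255,0,0))):
        k=[dw((a,s,z)) for a,s in((0,.108),(-.207,.108),(-.207,-.108),(0,-.108))];L+=[(k[i],k[(i+1)%4],c) for i in range(4)]
    L+=[(dw((-.163,.033,.05)),dw((-.163,-.033,.05)),(0,255,0))]
    k=[cw((a,s,0)) for a,s in((.1025,.11),(-.1025,.11),(-.1025,-.11))];L+=[(k[0],k[1],(255,0,255)),(k[1],k[2],(255,0,255))]
    ims=[]
    for n,(u,v,w,hh) in(("side",(165,150,160,195)),("top",(130,140,160,120))):
        f=2.5 if n=="side" else 2.5
        im=cv2.resize(cv2.imread(f"pics/{n}0.png")[v:v+hh,u:u+w],None,fx=f,fy=f,interpolation=3)
        for a,bb,c in L:
            A=[tuple(np.round((proj(n,q)[0]-(u,v)+.5)*f).astype(int)) for q in(a,bb)];cv2.line(im,A[0],A[1],c,1,cv2.LINE_AA)
        ims.append(im)
    o=np.zeros((500,800,3),np.uint8)
    o[:ims[0].shape[0],:400]=ims[0];o[:ims[1].shape[0],400:]=ims[1];cv2.imwrite("pics/ov.png",o)
E
python3 fit.py
```

```text
button [ 0.5328 -0.0496  0.0661] [[-0.0597 -0.0342]] [[-0.0006  0.073 ]]
bar [0.6107 0.219  0.291 ] [[-0.304  -0.1881]] [[0.0437 0.4728]]
x y yaw hx door [0.6326 0.2205 0.1184 0.0878 1.019 ]
[[-4.0627  0.6991]
 [-0.3629 -0.5318]
 [ 1.3517  3.5135]
 [ 0.4266  0.9358]
 [ 1.5717  1.2921]
 [ 0.5078 -0.2441]
 [ 0.074  -1.4544]
 [ 1.7899 -1.9085]
 [ 0.6076  1.0844]
 [-2.663   0.9613]
 [ 1.0723  0.3593]
 [ 2.419   1.8351]]
```

View pics/ov.png

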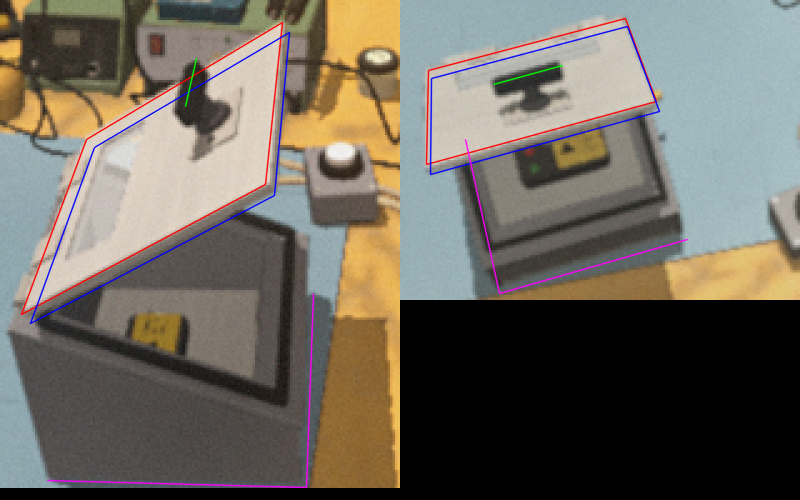

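The overlay shows the fit matching the door and handle: door edges along (427,165)–(657,105) in the top crop, and the bar at (530,78). The door is open 1.02 rad, the chamber yaw is 0.118, and the button height of 66 mm agrees with the text. I'll press the door beside the handle, at hinge-frame x −0.12, y +0.075, with shut fingers.

```bash
cat >> geo.py <<'E'
def rel(P,yaw_x=None):
    s=bot.read_state();M=R.from_rotvec(s["tcp_rot"]).as_matrix()
    print("t",s["time"],"tcp",s["tool_pos"],"F",s["wrist_force"],"toolx",M[:,0],"tooly",M[:,1],"q6",s["q"][5])
    d=np.array(P)-s["tool_pos"];print("target",np.array(P),"tool delta",M.T@d);return M
CH=(.6326,.2205,.1184,.0878)
def ch(q,c=CH): return np.array([c[0],c[1],0])+R.from_euler('z',c[2]).as_matrix()@(np.array(q)+[c[3],0,0])
E
python3 - <<'E'
from geo import *
print(proj("top",[.6,.2,.3]))
rel(ch((-.12,.075,.31)));rel(ch((-.12,.075,.135)))
E
python3 jog.py '{"motion": [[0, 0, 0, 0]]}' 0 40
```

```text
[[188.8264 172.7734]]
t 0.1 tcp [0.1894 0.6472 0.2301] F [ 0.2935  0.2541 -0.0476] toolx [-0.9597  0.2809  0.0001] tooly [ 0.2809  0.9597 -0.002 ] q6 -0.0369077843608396
target [0.5918 0.2912 0.31  ] tool delta [-0.4861 -0.2288 -0.0795]
t 0.1 tcp [0.1894 0.6472 0.2301] F [ 0.2935  0.2541 -0.0476] toolx [-0.9597  0.2809  0.0001] tooly [ 0.2809  0.9597 -0.002 ] q6 -0.0369077843608396
target [0.5918 0.2912 0.135 ] tool delta [-0.4862 -0.2285  0.0955]
time: 0.22
tool_pos: [0.1895, 0.6474, 0.2305]
tcp_rot: [-0.446, -3.11, 0.002]
wrist_force: [1.0, 0.3, -0.8]
width: 0.821
grip_force: 0.0
```

Units first: shifts go in shares of 62.5 mm and turns go in shares of 4 rad. So -0.05 m is -0.8, -0.0486 m is -0.7776.

```bash
python3 jog.py '{"motion": [[0, 0, -0.8, 0], [0, 0, -0.8, 0], [-0.7776, -0.3664, 0, 0], [-0.7776, -0.3664, 0, 0], [-0.7776, -0.3664, 0, 0]]}' && python3 jog.py '{"motion": [[-0.7776, -0.3664, 0, 0], [-0.7776, -0.3664, 0, 0], [-0.7776, -0.3664, 0, 0], [-0.7776, -0.3664, 0, 0], [-0.7776, -0.3664, 0, 0]]}' && python3 jog.py '{"motion": [[-0.7776, -0.3664, 0, 0], [-0.7776, -0.3664, 0, 0], [0, 0, 0, -0.0338], [0, 0, 0, -0.0335], [0, 0, 0, -0.0335]]}' && python3 -c "
from geo import *
rel(ch((-.12,.075,.28)))"
```

```text
time: 0.85
tool_pos: [0.3111, 0.5399, 0.3313]
tcp_rot: [0.445, 3.11, 0.0]
wrist_force: [0.6, -0.0, -0.6]
width: 0.001
grip_force: 0.0
time: 1.48
tool_pos: [0.5124, 0.3614, 0.3312]
tcp_rot: [-0.446, -3.11, -0.0]
wrist_force: [0.3, 0.9, 0.6]
width: -0.001
grip_force: 0.0
time: 2.1
tool_pos: [0.5918, 0.2911, 0.3308]
tcp_rot: [0.191, -3.135, 0.0]
wrist_force: [0.0, -0.2, 0.1]
width: -0.001
grip_force: 0.0
t 2.1 tcp [0.5918 0.2911 0.3308] F [ 0.0193 -0.2385  0.1221] toolx [-0.9926 -0.1216  0.0007] tooly [-0.1216  0.9926 -0.0001] q6 -1.273476215292467
target [0.5918 0.2912 0.28  ] tool delta [0.     0.0001 0.0508]
```

To row units: 0.03 m is 0.48, 0.02 m is 0.32.

```bash
python3 jog.py '{"motion": [[0, 0, 0.48, 0], [0, 0, 0.48, 0], [0, 0, 0.32, 0], [0, 0, 0.32, 0], [0, 0, 0.32, 0]]}' && python3 jog.py '{"motion": [[0, 0, 0.32, 0], [0, 0, 0.32, 0], [0, 0, 0.24, 0], [0, 0, 0.16, 0], [0, 0, 0.08, 0]]}'
```

```text
time: 2.72
tool_pos: [0.592, 0.2917, 0.2107]
tcp_rot: [-0.186, 3.135, 0.001]
wrist_force: [-0.9, 0.0, 1.1]
width: 0.002
grip_force: 0.4
time: 3.35
tool_pos: [0.5916, 0.2914, 0.1405]
tcp_rot: [0.186, -3.136, 0.0]
wrist_force: [-0.1, 0.0, 0.4]
width: -0.001
grip_force: 0.0
```

To row units: 0.006 m is 0.096, 0.004 m is 0.064.

```bash
python3 jog.py '{"motion": [[0, 0, 0.096, 0], [0, 0, 0.064, 0], [0, 0, 0, 0]]}'
python3 - <<'E'
from geo import *
import cv2
a=optics.read_camera("side")[140:350,160:330];b=optics.read_camera("top")[130:270,120:330]
o=np.zeros((560,800,3),np.uint8);A=cv2.resize(a,None,fx=2.3,fy=2.3);B=cv2.resize(b,None,fx=1.9,fy=1.9)
o[:A.shape[0],:A.shape[1]]=A;o[:B.shape[0],395:395+B.shape[1]]=B;cv2.imwrite("pics/c1.png",o[:,:,::-1])
E
```

```text
time: 3.72
tool_pos: [0.5916, 0.2914, 0.1312]
tcp_rot: [0.185, -3.136, 0.0]
wrist_force: [0.2, 0.4, -0.7]
width: -0.002
grip_force: 0.0
```

View pics/c1.png

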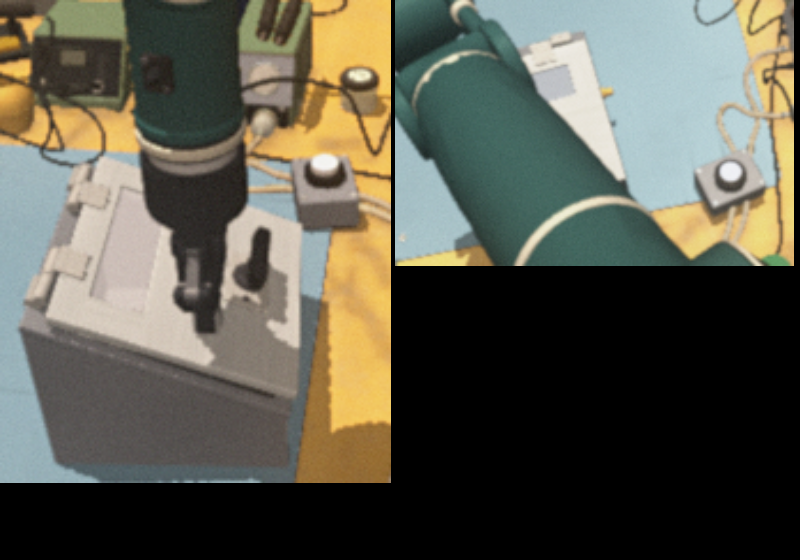

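The door is almost shut, with a dark gap left at its front edge (255,390). The fingertips rest on it at (205,330), and the bar at (260,250) still lies along the free edge. I'll press further.

To row units: 0.002 m is 0.032.

```bash
python3 jog.py '{"motion": [[0, 0, 0.032, 0], [0, 0, 0.032, 0]]}';python3 jog.py '{"motion": [[0, 0, 0.032, 0], [0, 0, 0, 0]]}';python3 jog.py '{"motion": [[0, 0, 0.016, 0], [0, 0, 0.016, 0]]}'
```

```text
time: 4.08
tool_pos: [0.5922, 0.2916, 0.1278]
tcp_rot: [-0.185, 3.135, 0.001]
wrist_force: [0.0, -1.0, 4.7]
width: 0.0
grip_force: 2.3
time: 4.32
tool_pos: [0.5925, 0.2917, 0.1269]
tcp_rot: [-0.186, 3.134, 0.001]
wrist_force: [-1.4, -0.6, 6.6]
width: 0.005
grip_force: 3.1
time: 4.58
tool_pos: [0.5927, 0.2918, 0.1263]
tcp_rot: [-0.186, 3.134, 0.001]
wrist_force: [-3.1, -1.6, 13.4]
width: -0.004
grip_force: 6.9
```

To row units: 0.05 m is 0.8, -0.02 m is -0.32.

```bash
python3 jog.py '{"motion": [[0, 0, -0.32, 0], [0, 0, -0.64, 0], [0, 0, -0.64, 0], [0, 0.8, -0.32, 0], [0, 0, 0, 0]]}'
python3 - <<'E'
from geo import *
import cv2,pickle
d={}
for n in("side","wrist"):
    d[n]=optics.camera_info(n);im=optics.read_camera(n);cv2.imwrite(f"pics/{n}2.png",im[:,:,::-1])
pickle.dump(d,open("c2.pkl","wb"));print(d["wrist"]["extrinsics"],proj("wrist",ch((-.165,0,.139)),d["wrist"]))
a=cv2.imread("pics/side2.png")[160:340,160:320];b=cv2.imread("pics/wrist2.png")
o=np.zeros((600,800,3),np.uint8);o[:450,:400]=cv2.resize(a,None,fx=2.5,fy=2.5,interpolation=3);B=cv2.resize(b,(400,300));o[300:600,400:]=B
cv2.imwrite("pics/c2.png",o)
E
```

```text
time: 5.2
tool_pos: [0.5867, 0.3446, 0.2472]
tcp_rot: [-0.19, 3.13, 0.006]
wrist_force: [0.7, -0.6, -0.0]
width: -0.001
grip_force: 0.0
[[-0.1205  0.9463  0.3     0.5099]
 [ 0.9927  0.1143  0.0382  0.3333]
 [ 0.0018  0.3024 -0.9532  0.3879]
 [ 0.      0.      0.      1.    ]] [[114.7249 151.6196]]
```

View pics/c2.png

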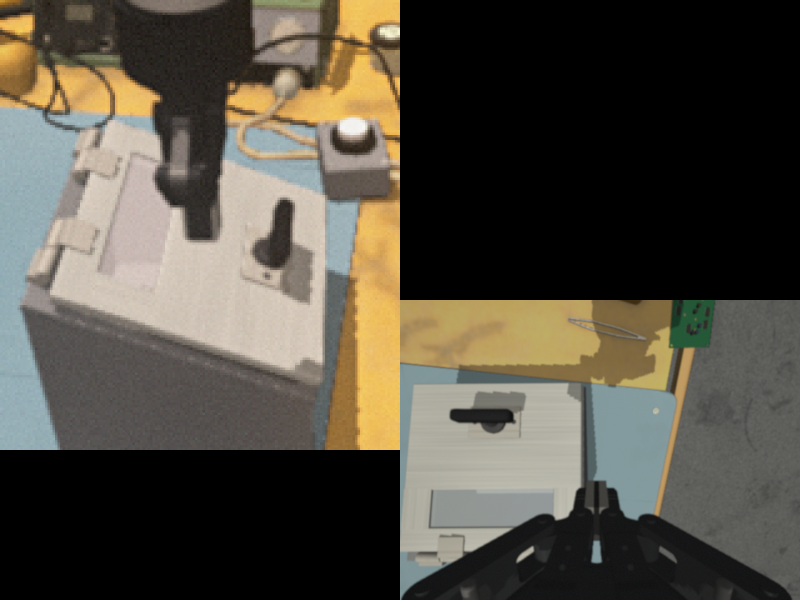

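Run:
```python
from geo import *
import pickle
d=pickle.load(open("c2.pkl","rb"));w=d["wrist"]
ps=(160+283.5/2.5,160+231/2.5);pw=((482-400)/.714,(416-300)/.714)
h=tri([("side",None,ps),("wrist",w,pw)]);print("bar",h,proj("side",h)-ps,proj("wrist",h,w)-pw)
# model
Rd=R.from_euler('y',.02-np.radians(25)).as_matrix();m=ch(np.array([0,0,.17])+Rd@[-.163,0,.041]);print("model",m,proj("side",m)-ps,proj("wrist",m,w)-pw)
E=w["extrinsics"];K=w["intrinsics"]
for X,Y in((450,415.5),(514,416.5),(414,388),(579,384)):  # bar ends at bar height, door front corners
    r=E[:3,:3]@np.linalg.solve(K,[(X-400)/.714,(Y-300)/.714,1]);z=h[2] if Y>400 else .088;print(E[:3,3]+r*(z-E[2,3])/r[2])
```

```text
bar [0.5635 0.2121 0.1408] [[-2.1689 -0.485 ]] [[ 0.0764 -0.8835]]
model [0.5553 0.2113 0.1416] [[ 1.9916 -0.6874]] [[ -1.8574 -11.2757]]
[0.568  0.1767 0.1408]
[0.5605 0.2475 0.1408]
[0.5495 0.0995 0.088 ]
[0.5187 0.3125 0.088 ]
```

Side crop: the door is shut on its seal, bar centre at (283,231). Wrist view: bar from (450,415) to (514,416). Triangulated bar centre is (0.5635, 0.212, 0.141), and the height fits the 0.1416 model. I'll push the bar's +y end from the front with the shut fingers, finding contact by force.

Run:
```python
from geo import *
Z=R.from_euler('z',.1184).as_matrix();B=np.array([.562,.212,.141]);n=Z@[1,0,0];v=Z@[0,1,0]
rel(B+.022*v-.032*n+[0,0,-.013])
```

```text
t 5.3 tcp [0.5857 0.3414 0.2437] F [-0.5859 -0.8694 -0.0355] toolx [-0.9929 -0.1192 -0.0005] tooly [-0.1192  0.9929 -0.0003] q6 -1.1988539429643348
target [0.5276 0.2301 0.128 ] tool delta [ 0.071  -0.1036  0.1157]
```

To row units: -0.0518 m is -0.8288, 0.05 m is 0.8.

```bash
python3 jog.py '{"motion": [[0.568, -0.8288, 0, 0], [0.568, -0.8288, 0, 0], [0, 0, 0.8, 0], [0, 0, 0.72, 0], [0, 0, 0.3312, 0]]}'; python3 jog.py '{"motion": [[-0.048, 0, 0, 0], [-0.048, 0, 0, 0], [-0.032, 0, 0, 0], [0, 0, 0, 0]]}'
```

```text
time: 5.92
tool_pos: [0.5248, 0.2278, 0.1233]
tcp_rot: [0.183, -3.13, 0.004]
wrist_force: [0.6, 0.6, 1.2]
width: 0.001
grip_force: 0.0
time: 6.42
tool_pos: [0.5368, 0.2317, 0.1289]
tcp_rot: [-0.185, 3.134, 0.001]
wrist_force: [0.5, -0.7, 0.6]
width: -0.0
grip_force: 0.0
```

```bash
for i in 1 2 ; do :; done; python3 jog.py '{"motion": [[-0.032, 0, 0, 0], [-0.032, 0, 0, 0], [0, 0, 0, 0]]}'
```

```text
time: 6.8
tool_pos: [0.5399, 0.2319, 0.1276]
tcp_rot: [-0.186, 3.136, 0.0]
wrist_force: [-0.1, 0.3, -0.2]
width: -0.006
grip_force: 0.0
```

To row units: -0.002 m is -0.032.

```bash
python3 jog.py '{"motion": [[-0.032, 0, 0, 0], [-0.032, 0, 0, 0], [0, 0, 0, 0]]}'; python3 jog.py '{"motion": [[-0.032, 0, 0, 0], [-0.032, 0, 0, 0], [0, 0, 0, 0]]}'
```

```text
time: 7.18
tool_pos: [0.5425, 0.2325, 0.1275]
tcp_rot: [0.185, -3.133, -0.0]
wrist_force: [-5.0, 0.5, 3.4]
width: -0.001
grip_force: 2.5
time: 7.55
tool_pos: [0.5462, 0.2331, 0.1275]
tcp_rot: [0.185, -3.133, -0.001]
wrist_force: [-6.2, 0.9, 3.5]
width: 0.004
grip_force: 2.9
```

```bash
cat > arc.py <<'E'
from geo import *
def arc(phis,off=.0175,r=.022,B=(.562,.212,.141),dz=-.013):
    s=bot.read_state();M=R.from_rotvec(s["tcp_rot"]).as_matrix();p=s["tool_pos"]
    Z=R.from_euler('z',.1184).as_matrix();t=np.radians(25);u=Z@[np.cos(t),0,np.sin(t)];v=Z@[0,1,0]
    for f in phis:
        P=np.array(B)+r*(np.sin(f)*u+np.cos(f)*v)-off*(np.cos(f)*u-np.sin(f)*v)+[0,0,dz+.0075]
        b=np.sin(f)*u+np.cos(f)*v;ty=np.array([b[0],b[1],0]);ty/=np.linalg.norm(ty)
        turn=np.arctan2(ty@-M[:,0],ty@M[:,1])  # tool y -> ty (tool x = -n)
        d=M.T@(P-p);print("phi",round(f,2),"row",np.round(d,4),"turn",round(-turn if False else np.arctan2(-(ty@M[:,0]),ty@M[:,1]),3))
        a=np.arctan2(-(ty@M[:,0]),ty@M[:,1]);M=M@R.from_euler('z',a).as_matrix();p=P
E
python3 -c "
from arc import *
arc([.3,.44,.58,.72,.86,1.0,1.14,1.28,1.42,1.52,1.6])"
```

```text
phi 0.3 row [-0.004   0.0033 -0.0037] turn 0.273
phi 0.44 row [-0.003   0.002  -0.0016] turn 0.13
phi 0.58 row [-0.003   0.002  -0.0017] turn 0.133
phi 0.72 row [-0.003   0.0019 -0.0017] turn 0.136
phi 0.86 row [-0.0031  0.0018 -0.0017] turn 0.139
phi 1.0 row [-0.0031  0.0018 -0.0016] turn 0.143
phi 1.14 row [-0.0031  0.0018 -0.0015] turn 0.147
phi 1.28 row [-0.0032  0.0018 -0.0014] turn 0.15
phi 1.42 row [-0.0032  0.0019 -0.0013] turn 0.153
phi 1.52 row [-0.0023  0.0014 -0.0008] turn 0.11
phi 1.6 row [-0.0018  0.0012 -0.0006] turn 0.088
```

To row units: -0.003 m is -0.048, -0.002 m is -0.032, 0.137 rad / 4 = 0.0343.

```bash
python3 jog.py '{"motion": [[-0.032, 0.0256, -0.032, 0.034], [-0.032, 0.0256, -0.0272, 0.0343], [-0.048, 0.032, -0.0256, 0.0325], [-0.048, 0.032, -0.0272, 0.0333]]}'; python3 jog.py '{"motion": [[-0.048, 0.0304, -0.0272, 0.034], [0, 0, 0, 0]]}'; python3 -c "
from arc import *
arc([.72,.86])"
```

```text
time: 8.05
tool_pos: [0.5561, 0.2388, 0.1329]
tcp_rot: [-0.657, -3.067, 0.003]
wrist_force: [-3.3, 1.3, -2.3]
width: 0.001
grip_force: 1.9
time: 8.3
tool_pos: [0.5602, 0.2394, 0.1349]
tcp_rot: [-0.856, -3.019, 0.002]
wrist_force: [-4.7, 2.8, -1.9]
width: -0.004
grip_force: 2.2
phi 0.72 row [ 0.0006  0.0004 -0.0011] turn 0.001
phi 0.86 row [-0.0031  0.0018 -0.0017] turn 0.139
```

To row units: -0.0031 m is -0.0496, 0.0018 m is 0.0288, 0.143 rad / 4 = 0.0358.

```bash
python3 jog.py '{"motion": [[-0.0496, 0.0288, -0.0224, 0.0348], [-0.0496, 0.0288, -0.0208, 0.0358], [0, 0, 0, 0]]}'; python3 jog.py '{"motion": [[-0.0496, 0.0288, -0.0192, 0.0368], [-0.0512, 0.0288, -0.0176, 0.0375], [0, 0, 0, 0]]}';python3 -c "
from arc import *
arc([1.28,1.42,1.52,1.6])"
```

```text
time: 8.68
tool_pos: [0.5666, 0.2393, 0.1371]
tcp_rot: [-1.271, -2.868, 0.002]
wrist_force: [-4.5, 3.8, -3.8]
width: 0.002
grip_force: 3.0
time: 9.05
tool_pos: [0.574, 0.2369, 0.1398]
tcp_rot: [-1.682, -2.65, 0.001]
wrist_force: [-2.9, 4.0, -2.8]
width: -0.0
grip_force: 2.3
phi 1.28 row [-0.0001 -0.0004 -0.0025] turn 0.003
phi 1.42 row [-0.0032  0.0019 -0.0013] turn 0.153
phi 1.52 row [-0.0023  0.0014 -0.0008] turn 0.11
phi 1.6 row [-0.0018  0.0012 -0.0006] turn 0.088
```

To row units: -0.0032 m is -0.0512, -0.0023 m is -0.0368, 0.11 rad / 4 = 0.0275.

```bash
python3 jog.py '{"motion": [[-0.0512, 0.0304, -0.0128, 0.0383], [-0.0368, 0.0224, -0.0096, 0.0275], [0, 0, 0, 0]]}'; python3 jog.py '{"motion": [[-0.0288, 0.0192, -0.0096, 0.022], [-0.016, 0, 0, 0], [0, 0, 0, 0]]}'
python3 - <<'E'
from geo import *
import cv2,pickle
d={}
for n in("side","wrist"):
    d[n]=optics.camera_info(n);cv2.imwrite(f"pics/{n}3.png",optics.read_camera(n)[:,:,::-1])
pickle.dump(d,open("c3.pkl","wb"))
a=cv2.imread("pics/side3.png")[180:340,160:320];b=cv2.imread("pics/wrist3.png")
o=np.zeros((400,800,3),np.uint8);o[:400,:400]=cv2.resize(a,None,fx=2.5,fy=2.5,interpolation=3);o[:300,400:]=cv2.resize(b,(400,300))
cv2.imwrite("pics/c3.png",o)
E
```

```text
time: 9.43
tool_pos: [0.5801, 0.2331, 0.142]
tcp_rot: [-2.015, -2.407, -0.002]
wrist_force: [-2.3, 4.6, -2.3]
width: -0.002
grip_force: 2.5
time: 9.8
tool_pos: [0.5811, 0.2331, 0.1422]
tcp_rot: [-2.116, -2.315, -0.005]
wrist_force: [-2.2, 11.7, -6.0]
width: -0.003
grip_force: 6.3
```

View pics/c3.png

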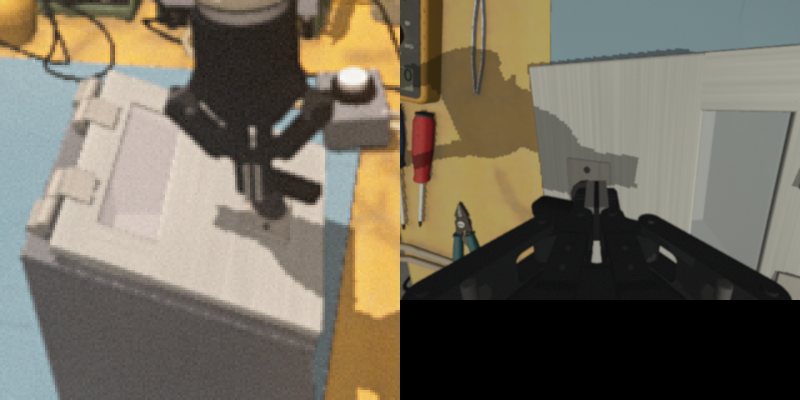

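The bar in the side crop now points up the slope at (295,185), and the force jumped to about 12 N, so it is at or near the stop. I'll push slightly harder to make sure.

To row units: -0.001 m is -0.016.

```bash
python3 jog.py '{"motion": [[-0.016, 0, 0, 0], [0, 0, 0, 0]]}'; python3 jog.py '{"motion": [[-0.016, 0, 0, 0], [0, 0, 0, 0]]}'; python3 jog.py '{"motion": [[-0.016, 0, 0, 0], [0, 0, 0, 0]]}'
```

```text
time: 10.15
tool_pos: [0.5811, 0.2329, 0.1422]
tcp_rot: [-2.116, -2.314, -0.007]
wrist_force: [-4.2, 15.0, -5.8]
width: -0.004
grip_force: 7.5
time: 10.4
tool_pos: [0.5811, 0.2328, 0.1422]
tcp_rot: [-2.115, -2.313, -0.009]
wrist_force: [-2.5, 18.3, -7.0]
width: -0.001
grip_force: 8.8
time: 10.65
tool_pos: [0.5811, 0.2327, 0.1423]
tcp_rot: [-2.114, -2.312, -0.011]
wrist_force: [-4.2, 19.7, -7.5]
width: -0.001
grip_force: 10.0
```

Hard stop: the force rises with no movement. Now I'll back off, lift away and check.

To row units: -0.06 m is -0.96, -0.05 m is -0.8.

```bash
python3 jog.py '{"motion": [[0.16, 0, 0, 0], [0.24, 0, 0, 0], [0.08, 0, -0.8, 0], [0, 0, -0.96, 0], [0.96, 0, -0.16, 0]]}'; python3 jog.py '{"motion": [[0.96, 0, 0, 0], [0.96, 0, 0, 0], [0, 0, 0, 0]]}'
python3 - <<'E'
from geo import *
import cv2,pickle
for n in("side","top"): cv2.imwrite(f"pics/{n}4.png",optics.read_camera(n)[:,:,::-1])
a=cv2.imread("pics/side4.png")[170:350,160:320];b=cv2.imread("pics/top4.png")[130:270,120:320]
o=np.zeros((450,800,3),np.uint8);o[:,:400]=cv2.resize(a,None,fx=2.5,fy=2.5,interpolation=3);o[:280,400:]=cv2.resize(b,None,fx=2,fy=2,interpolation=3)
cv2.imwrite("pics/c4.png",o);rel([.5328,-.0496,.12]);rel([.5328,-.0496,.062])
E
```

```text
time: 11.28
tool_pos: [0.5793, 0.3151, 0.2712]
tcp_rot: [2.123, 2.307, 0.017]
wrist_force: [0.6, 0.8, -0.7]
width: -0.001
grip_force: 0.0
time: 11.65
tool_pos: [0.5634, 0.44, 0.2632]
tcp_rot: [-2.116, -2.322, -0.003]
wrist_force: [0.5, -0.1, -0.4]
width: -0.0
grip_force: 0.0
t 11.75 tcp [0.5642 0.4362 0.2632] F [ 0.1964  0.3075 -0.1288] toolx [-0.0891  0.996  -0.0009] tooly [0.996  0.0891 0.0007] q6 0.5346883203849909
target [ 0.5328 -0.0496  0.12  ] tool delta [-0.4809 -0.0747  0.1436]
t 11.75 tcp [0.5642 0.4362 0.2632] F [ 0.1964  0.3075 -0.1288] toolx [-0.0891  0.996  -0.0009] tooly [0.996  0.0891 0.0007] q6 0.5346883203849909
target [ 0.5328 -0.0496  0.062 ] tool delta [-0.4808 -0.0747  0.2016]
```

View pics/c4.png

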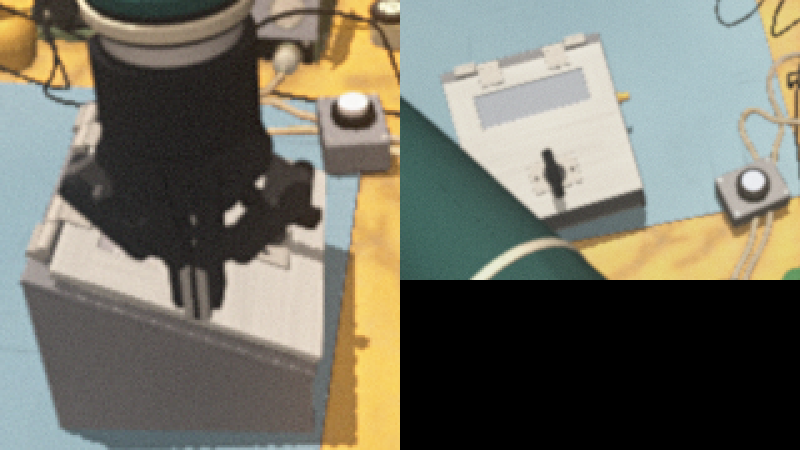

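Top crop: the door is shut, the bar points up the slope at (550,172) and the button is clear at (752,180). In the side view the door's front corner dropped about 3 px against the unlatched picture, so the door has been drawn in. I'll check that numerically and go to the button.

To row units: -0.06 m is -0.96, -0.0093 m is -0.1488.

```bash
python3 jog.py '{"motion": [[-0.96, -0.1488, 0, 0], [-0.96, -0.1488, 0, 0], [-0.96, -0.1488, 0, 0], [-0.96, -0.1488, 0, 0], [-0.96, -0.1488, 0, 0]]}';python3 jog.py '{"motion": [[-0.96, -0.1488, 0, 0], [-0.96, -0.1488, 0, 0], [-0.976, -0.1536, 0, 0], [0, 0, 0.8, 0], [0, 0, 0.8, 0]]}';python3 jog.py '{"motion": [[0, 0, 0.64, 0], [0, 0, 0, 0]]}'
python3 - <<'E'
from geo import *
import cv2
a,b=[cv2.cvtColor(cv2.imread(f"pics/side{k}.png"),cv2.COLOR_BGR2GRAY) for k in(2,4)]
for nm,(x,y,w,h) in dict(doorfront=(240,294,52,24),chamberrear=(168,270,30,60)).items():
    r=cv2.matchTemplate(b[y-8:y+h+8,x-8:x+w+8],a[y:y+h,x:x+w],cv2.TM_CCOEFF_NORMED);_,m,_,l=cv2.minMaxLoc(r);print(nm,np.array(l)-8,m)
rel([.5328,-.0496,.066])
cv2.imwrite("pics/side5.png",optics.read_camera("side")[:,:,::-1])
cv2.imwrite("pics/c5.png",cv2.resize(cv2.imread("pics/side5.png")[130:330,160:400],None,fx=3,fy=3,interpolation=3))
E
```

```text
time: 12.38
tool_pos: [0.5435, 0.129, 0.2639]
tcp_rot: [2.123, 2.313, 0.001]
wrist_force: [0.9, -0.3, 0.2]
width: 0.003
grip_force: 0.0
time: 13.0
tool_pos: [0.5318, -0.0533, 0.1638]
tcp_rot: [2.125, 2.309, 0.003]
wrist_force: [0.2, 1.0, -1.1]
width: -0.0
grip_force: 0.0
time: 13.25
tool_pos: [0.5277, -0.0511, 0.12]
tcp_rot: [-2.121, -2.31, 0.008]
wrist_force: [-0.0, -0.4, -0.2]
width: 0.002
grip_force: 0.0
doorfront [1 1] 0.9293947815895081
chamberrear [0 0] 0.9955146312713623
t 13.25 tcp [ 0.5277 -0.0511  0.12  ] F [-0.0066 -0.4059 -0.2462] toolx [-0.0852  0.9964  0.0012] tooly [ 0.9963  0.0852 -0.0076] q6 -0.22810026617021334
target [ 0.5328 -0.0496  0.066 ] tool delta [0.001  0.0057 0.0539]
```

View pics/c5.png

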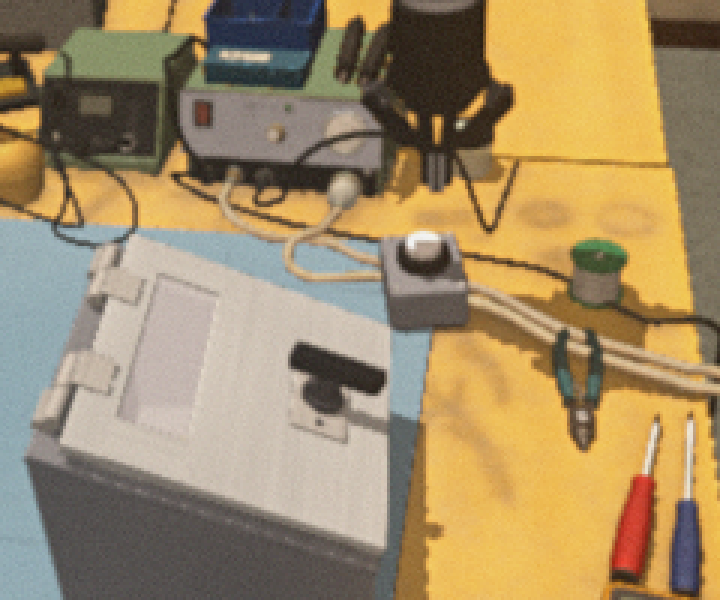

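Handle bar (335,368) points up the slope, the door sits flush, and its front moved in about 1 px against a fixed chamber. The fingers hang above the button at (425,240), and the cutter (580,370) and reel (600,265) are untouched. Next, press the button.

Units first: shifts go in shares of 62.5 mm and turns go in shares of 4 rad. So 0.03 m is 0.48, 0.0057 m is 0.0912.

```bash
python3 jog.py '{"motion": [[0.016, 0.0912, 0, 0], [0, 0, 0.48, 0], [0, 0, 0.288, 0], [0, 0, 0.064, 0], [0, 0, 0, 0]]}'; python3 jog.py '{"motion": [[0, 0, 0.048, 0], [0, 0, 0.048, 0], [0, 0, 0, 0]]}';python3 jog.py '{"motion": [[0, 0, 0.032, 0], [0, 0, 0, 0]]}'
```

```text
time: 13.92
tool_pos: [0.5376, -0.0486, 0.0718]
tcp_rot: [2.122, 2.316, 0.0]
wrist_force: [-0.3, 0.2, 0.6]
width: 0.001
grip_force: 0.0
time: 14.3
tool_pos: [0.5371, -0.0486, 0.0652]
tcp_rot: [-2.123, -2.316, 0.0]
wrist_force: [0.0, 0.5, 0.4]
width: 0.001
grip_force: 0.0
time: 14.55
tool_pos: [0.5373, -0.0486, 0.0634]
tcp_rot: [2.123, 2.316, 0.0]
wrist_force: [0.1, 0.4, 1.5]
width: -0.002
grip_force: 1.1
```

To row units: -0.004 m is -0.064, 0.002 m is 0.032.

```bash
python3 jog.py '{"motion": [[0, -0.064, 0.032, 0], [0, 0, 0.032, 0], [0, 0, 0, 0]]}';python3 jog.py '{"motion": [[0, 0, 0.016, 0], [0, 0, 0.016, 0], [0, 0, 0, 0]]}';python3 jog.py '{"motion": [[0, 0, 0.016, 0], [0, 0, 0.016, 0], [0, 0, 0, 0]]}'
```

```text
time: 14.92
tool_pos: [0.5341, -0.0491, 0.0598]
tcp_rot: [2.122, 2.315, 0.002]
wrist_force: [2.6, 0.2, 3.8]
width: 0.001
grip_force: 2.2
time: 15.3
tool_pos: [0.5341, -0.0491, 0.0589]
tcp_rot: [2.122, 2.315, 0.001]
wrist_force: [-1.1, 0.8, 14.1]
width: 0.001
grip_force: 6.2
time: 15.68
tool_pos: [0.5343, -0.0491, 0.0587]
tcp_rot: [2.122, 2.315, 0.001]
wrist_force: [-6.0, 0.9, 23.2]
width: -0.002
grip_force: 12.2
```

The button is bottomed: 6 mm of travel, then the force rose from 4 to 23 N. Now release it, lift clear and hand in.

To row units: -0.05 m is -0.8, -0.03 m is -0.48.

```bash
python3 jog.py '{"motion": [[0, 0, -0.16, 0], [0, 0, -0.48, 0], [0, 0, -0.8, 0], [0, 0, -0.8, 0], [0, 0, 0, 0]]}'; python3 jog.py '{"motion": [[0, 0, 0, 0], [0, 0, 0, 0], [0, 0, 0, 0]]}'
python3 - <<'E'
from workcell import bot, optics
import cv2
b=optics.read_camera("side");cv2.imwrite("pics/c6.png",cv2.resize(b[130:330,160:400,::-1],None,fx=3,fy=3,interpolation=3))
E
```

```text
time: 16.3
tool_pos: [0.5354, -0.0493, 0.1994]
tcp_rot: [2.119, 2.312, 0.006]
wrist_force: [0.2, -0.2, -0.2]
width: -0.001
grip_force: 0.0
time: 16.68
tool_pos: [0.5319, -0.0488, 0.1933]
tcp_rot: [-2.121, -2.314, 0.003]
wrist_force: [-0.1, 0.9, -0.1]
width: -0.002
grip_force: 0.0
```

View pics/c6.png

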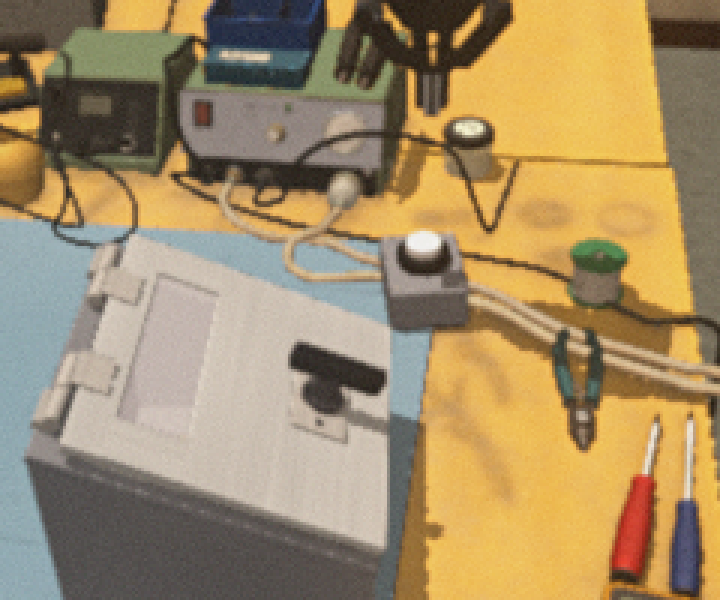

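The door is tight, the bar points up the slope at (335,368), the button (425,245) has sprung back, and the jar (470,145), reel and cutter are in place.

```bash
python3 -c "
from workcell import bot, optics
print(bot.finish_job())"
```

```text
the job is handed in; nothing more can be done
None
```

The job is handed in at about 17 s: the door is shut and latched at the handle's stop, the start button was then pressed fully and released, and the jar, cutter and reel were left untouched; no pass/fail verdict came back.

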